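# Find the packed tin by feel and hold it up

## Task

Three identical closed blue tins stand on the table: one is packed full of metal casting pins and is much the heaviest, the other two are nearly used up. Find the heaviest by lifting them, stand the two lighter tins upright on the brown hardboard, and finish holding the heaviest upright and still in the gripper, its foot at least 15 cm above the table. Set the tins down rather than dropping them, do not tip them over, and leave the tape roll, mallet, sanding block and gypsum medallion where they lie.

Things in the scene. Friction and masses are not known exactly. Their poses are not given: they have to be found in the camera images.
- tin_a_mid (a point): one of three identical closed square tins, blue with a bright metal lid (fixed shut), 54 x 54 mm, 84 mm high (85 at the raised lid panel); blue sides flat, 52 mm apart, 4 to 68 mm above the foot. Starts upright on the table. This point: its centre, 42 mm above its underside; z up, x and y square to its sides. Any of the three may be the heavy one
- tin_b_mid (a point): one of three identical closed square tins, blue with a bright metal lid (fixed shut), 54 x 54 mm, 84 mm high (85 at the raised lid panel); blue sides flat, 52 mm apart, 4 to 68 mm above the foot. Starts upright on the table. This point: its centre, 42 mm above its underside; z up, x and y square to its sides. Any of the three may be the heavy one
- tin_c_mid (a point): one of three identical closed square tins, blue with a bright metal lid (fixed shut), 54 x 54 mm, 84 mm high (85 at the raised lid panel); blue sides flat, 52 mm apart, 4 to 68 mm above the foot. Starts upright on the table. This point: its centre, 42 mm above its underside; z up, x and y square to its sides. Any of the three may be the heavy one
- tin_a: the same tin as tin_a_mid; origin at the centre of its underside, z up. In all, the heavy tin weighs 0.6 to 0.76 kg, the other two 0.15 to 0.4 kg each; the fill sits loosely inside with a few mm of play and does not shift when carried smoothly
- tin_b: the same tin as tin_b_mid; origin at the centre of its underside, z up. In all, the heavy tin weighs 0.6 to 0.76 kg, the other two 0.15 to 0.4 kg each; the fill sits loosely inside with a few mm of play and does not shift when carried smoothly
- tin_c: the same tin as tin_c_mid; origin at the centre of its underside, z up. In all, the heavy tin weighs 0.6 to 0.76 kg, the other two 0.15 to 0.4 kg each; the fill sits loosely inside with a few mm of play and does not shift when carried smoothly
- board_top (a point): the plain brown hardboard that lies fixed on the table: 122 mm (its x) by 255 mm (its y), 6 mm thick; this point is the centre of its upper face, z up. Three tins side by side along its y have room on it (for instance at -80, 0 and +80 mm)
- board: the same hardboard, origin at the centre of its underside, on the table
- tape_roll: bystander: roll of masking tape lying flat, 104 mm across, 25 mm high; origin at the centre of its underside
- mallet: bystander: turned wooden mallet lying on the table, 33 x 197 x 33 mm, long along its y; origin at its underside
- sander: bystander: sanding block, 54 x 98 x 28 mm, long along its y; origin at the centre of its underside
- medallion: bystander: round gypsum medallion lying flat, 68 mm across, 15 mm high; origin at the centre of its underside
Things that resemble listed ones, but are neither listed nor needed, are in the scene too. Leave any red look-alike of the tin_c alone.

How it is judged (in metres and radians):
At the end, for the whole second after the job is handed in: The heaviest tin is held still in the fingers, its centre over 162 mm above the table (foot 120 mm up), within 0.3 rad of upright; the other two stand still on the hardboard, centres over it, within 0.08 rad of upright, each pressing on it with 0.7 to 4.9 N (the heavy tin: 6 N or more) (((height (world z) of tin_a_mid above 0.162 m and contact force between tin_a and the fingers above 1 N and angle between tin_a_mid's own z axis and vertical below 0.3 rad and linear speed of tin_a below 0.03 m/s and x of tin_b_mid in the frame of board_top between -0.056 and 0.056 m and y of tin_b_mid in the frame of board_top between -0.122 and 0.122 m and height (world z) of each of tin_b_mid, tin_c_mid below 0.056 m and angle between each of tin_b_mid, tin_c_mid's own z axis and vertical below 0.08 rad and linear speed of each of tin_b, tin_c below 0.02 m/s and contact force between tin_b and board between 0.7 and 4.9 N and x of tin_c_mid in the frame of board_top between -0.056 and 0.056 m and y of tin_c_mid in the frame of board_top between -0.122 and 0.122 m and contact force between tin_c and board between 0.7 and 4.9 N) or (height (world z) of tin_b_mid above 0.162 m and contact force between tin_b and the fingers above 1 N and angle between tin_b_mid's own z axis and vertical below 0.3 rad and linear speed of tin_b below 0.03 m/s and x of tin_a_mid in the frame of board_top between -0.056 and 0.056 m and y of tin_a_mid in the frame of board_top between -0.122 and 0.122 m and height (world z) of each of tin_a_mid, tin_c_mid below 0.056 m and angle between each of tin_a_mid, tin_c_mid's own z axis and vertical below 0.08 rad and linear speed of each of tin_a, tin_c below 0.02 m/s and contact force between tin_a and board between 0.7 and 4.9 N and x of tin_c_mid in the frame of board_top between -0.056 and 0.056 m and y of tin_c_mid in the frame of board_top between -0.122 and 0.122 m and contact force between tin_c and board between 0.7 and 4.9 N) or (height (world z) of tin_c_mid above 0.162 m and contact force between tin_c and the fingers above 1 N and angle between tin_c_mid's own z axis and vertical below 0.3 rad and linear speed of tin_c below 0.03 m/s and x of tin_a_mid in the frame of board_top between -0.056 and 0.056 m and y of tin_a_mid in the frame of board_top between -0.122 and 0.122 m and height (world z) of each of tin_a_mid, tin_b_mid below 0.056 m and angle between each of tin_a_mid, tin_b_mid's own z axis and vertical below 0.08 rad and linear speed of each of tin_a, tin_b below 0.02 m/s and contact force between tin_a and board between 0.7 and 4.9 N and x of tin_b_mid in the frame of board_top between -0.056 and 0.056 m and y of tin_b_mid in the frame of board_top between -0.122 and 0.122 m and contact force between tin_b and board between 0.7 and 4.9 N))); the arm keeps its last pose, push and grip.
It fails at once if a tin is tipped over (more than about 35 degrees) (angle between any of tin_a_mid, tin_b_mid, tin_c_mid's own z axis and vertical above 0.6 rad).
It fails at once if a tin is dropped or thrown: it moves faster than 0.7 m/s while no finger touches it ((linear speed of tin_a above 0.7 m/s and contact force between tin_a and the fingers below 0.05 N) or (linear speed of tin_b above 0.7 m/s and contact force between tin_b and the fingers below 0.05 N) or (linear speed of tin_c above 0.7 m/s and contact force between tin_c and the fingers below 0.05 N)).
It fails at once if a bystander (tape roll, mallet, sanding block, gypsum medallion) is moved by more than 3 cm (distance of any of tape_roll, mallet, sander, medallion from where it was at the start of the episode above 0.03 m).
It also fails if it takes over 72 s, if anything falls off the work surface, if the arm or the gripper's body presses on something with over 40 N, if the wrist force passes 120 N, or if a joint passes its speed limit or range.

## Robot

A 6-joint arm with a two-finger parallel gripper is mounted at the origin on a cart in front of the work surface, level with it; the furniture and walls round the work are solid. World frame = base frame: x ahead of the robot, y to its left, z up, the work surface at z = 0. Lengths are in mm, angles in degrees, forces in N, time in s.
With the tool pointing down it reaches from about 350 to 975 mm from the base axis. Payload 7.1 kg.
Tool frame: the origin (TCP) lies at the very end of the fingers, on their centre line; the grasp point (between the pads) lies 19 mm behind it; z points along the fingers, x is the direction in which the jaws open and shut, and the axes are right-handed (so a half turn about z gives the same grasp; the last joint's range is limited). The gripper opens to 88 mm and grips with 3 to 60 N. Pads are 20 mm wide; open, the fingers measure 115 mm over their backs; the gripper's body (75 mm by 178 mm) begins 61 mm behind the grasp point.
Start: joints at [-65.833, 24.242, 93.386, -0, 62.372, -1.089], TCP at [266.679, -565.232, 222.675] pointing down, gripper open.
Joint ranges: [-172.04, 172.04], [-51.8, 120.97], [4.93, 147.93], [-75.15, 255.16], [6.16, 154.13], [-145.62, 145.62]. Speed limits (degrees/s): [136.94, 136.94, 172.46, 180, 180, 180].

## Interface

Orientations are given as [roll, pitch, yaw] about the fixed x, y, z axes, in that order (R = Rz(yaw) Ry(pitch) Rx(roll)).
In Python, from rig import r gives the robot as it stands. Calls block until the motion is done:
- r.movep(position, orientation): joint-space move of the TCP to a pose.
- r.line_to(position, ori=None, vel=150): straight line of the TCP; ori=None keeps the orientation; vel is the mean speed in mm/s.
- r.move_joints(angles): joint-space move.
- r.set_gripper(opening, effort=None): finger opening in mm; effort is the grip in N (None keeps the last); returns when the fingers have stopped.
- r.sleep(seconds).
- r.inverse_kinematics(position, orientation): joint angles nearest the present ones, or None.
- r.observe(): the state.
- r.grab_frame(name): name is "scene" or "side" or "wrist"; returns the picture (420x560x3 uint8, blue, green, red); there is no depth.
- r.camera_model(name): a dict with "mtx" (3x3 intrinsics, pixels), "rvec" (rotation vector, rad) and "tvec" (3), from world to camera coordinates, as OpenCV has them; the wrist camera has in their place "hand_eye" (4x4, takes a point from camera to tool coordinates, whose origin is the TCP and whose axes are the tool frame's). Camera axes: x right, y down, z forward; pixel columns grow to the right and rows downward; lengths in mm; the calibration is good to about 2 mm. A picture is of the moment at which its call begins: read the wrist's pose just before it. camera_model takes no time and is no camera call.
A pose or a line that the arm cannot do raises r.PlanningError and nothing moves.
- r.job_done(): hands the job in, once; it reports no verdict.
Trained networks look in the newest picture that a camera, given by its name, has taken for a name from the list of things; names that differ only in an ending like _2 or _b are one class to them, and where a whole thing is asked for, a point or a joint stands for the part that bears it (a point fixed in the world has none). Each returns a list of dicts, best first, with "score" (0 to 1); they miss things now and then, are a little off and sometimes report something else, mostly with a low value. They report only what shows in the picture. A call takes as long as a camera call. They do not tell look-alikes from the thing itself.
- r.search_frame(camera, target): "point" ([column, row] in pixels, amid what is visible of it).
The state is a dict: "time_s": time; "joint_pos": joint angles; "joint_velocities": joint speeds; "effort": joint torques, N m; "eef_pos": TCP position; "tool_rot": TCP orientation; "force": force on the tool from outside, world axes, zero at the start; "torque": the same for the moment, N m; "opening": finger opening in mm.
Only numpy, scipy, OpenCV 4.12 (cv2) and the standard library are available. Lean on these libraries where they do the work, as an engineer would, in place of code of your own. Each camera call takes 0.05 s, during which the arm holds its last target.

## Working session

There is one attempt and no reset: what is moved stays moved. The work goes in short steps, each a Python script; the robot and the scene stay as the last script left them, time stands still between calls to the robot, and variables do not carry over. Pictures are saved under pics/ and viewed, and the job is handed in when it is done.

```bash
ls; mkdir -p pics; python3 - <<'E'
from rig import r
import cv2
for n in("scene","side","wrist"):
    f=r.grab_frame(n); cv2.imwrite(f"pics/{n}0.png",f)
    for t in("tin_a","board","mallet","sander","medallion","tape_roll"):
        print(n,t,[(d["point"],round(d["score"],2)) for d in r.search_frame(n,t)])
print(r.observe()); print(r.camera_model("scene")); print(r.camera_model("wrist"))
E
```

```text
pics
scene tin_a [([267.7, 199.2], 0.88), ([306.6, 163.4], 0.87), ([325.3, 213.3], 0.62), ([289.0, 132.2], 0.62), ([286.9, 234.1], 0.61), ([341.5, 130.1], 0.58)]
scene board [([199.4, 332.0], 0.71)]
scene mallet [([290.7, 131.9], 0.64)]
scene sander [([417.9, 184.0], 0.59)]
scene medallion [([337.6, 285.9], 0.78)]
scene tape_roll [([220.1, 201.1], 0.56)]
side tin_a [([315.6, 211.3], 0.97), ([293.4, 182.9], 0.96), ([282.5, 229.5], 0.9), ([332.9, 262.6], 0.69), ([265.8, 202.8], 0.6), ([318.7, 164.3], 0.59)]
side board [([217.3, 305.3], 0.9), ([226.8, 207.6], 0.4)]
side mallet [([273.8, 171.2], 0.58)]
side sander [([388.9, 198.7], 0.84)]
side medallion [([334.1, 264.5], 0.76), ([292.6, 182.0], 0.6)]
side tape_roll [([224.7, 210.7], 0.78), ([276.1, 170.0], 0.66), ([316.3, 160.8], 0.35)]
wrist tin_a []
wrist board []
wrist mallet []
wrist sander [([82.5, 23.4], 0.78)]
wrist medallion []
wrist tape_roll [([85.3, 23.9], 0.46)]
{'time_s': 1.05, 'joint_pos': array([-6.58325384e+01,  2.42402945e+01,  9.33878773e+01, -1.20507251e-03,
        6.23717589e+01, -1.08989543e+00]), 'joint_velocities'
[... 600 characters left out ...]
 211.63250571],
       [  0.        ,   0.        ,   1.        ]]), 'rvec': array([ 0.81895711, -2.64679356,  0.98455215]), 'tvec': array([445.09913511, 267.28802669, 852.62919764])}
{'mtx': array([[297.25116232,   0.        , 276.36342801],
       [  0.        , 297.25116232, 202.59267798],
       [  0.        ,   0.        ,   1.        ]]), 'hand_eye': array([[ 9.99999470e-01, -9.40224963e-04, -4.19407175e-04,
        -1.11288505e-01],
       [ 1.02108888e-03,  9.57823782e-01,  2.87354416e-01,
        -7.80964226e+01],
       [ 1.31540371e-04, -2.87354692e-01,  9.57824234e-01,
        -1.61786508e+02],
       [ 0.00000000e+00,  0.00000000e+00,  0.00000000e+00,
         1.00000000e+00]])}
```

View pics/scene0.png

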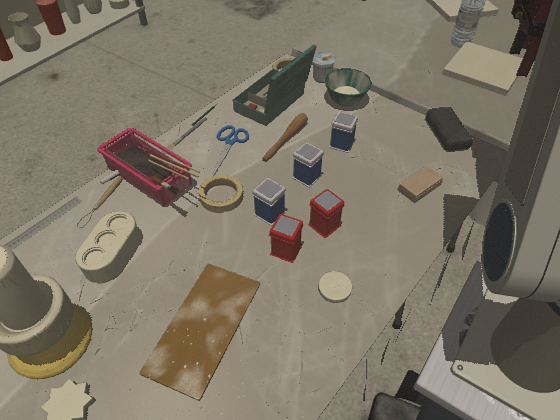

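View pics/side0.png

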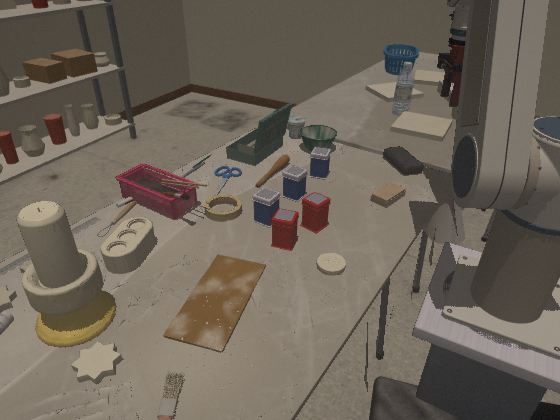

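Candidates: blue tins at scene pixels (268,200), (307,163) and (343,130). The red look-alikes at (286,238) and (326,212) are not wanted. Next I get coarse positions and an enlarged crop.

```bash
cat > h.py <<'E'
from rig import r
import numpy as np, cv2
from scipy.spatial.transform import Rotation as Ro
def cam(name, st=None):
    m=r.camera_model(name)
    if name!="wrist":
        R=cv2.Rodrigues(np.array(m["rvec"],float))[0]; return np.array(m["mtx"]),R,np.array(m["tvec"],float).ravel()
    st=st or r.observe()
    T=np.eye(4);T[:3,:3]=Ro.from_euler("xyz",st["tool_rot"],degrees=True).as_matrix();T[:3,3]=st["eef_pos"]
    W=np.linalg.inv(T@m["hand_eye"]); return np.array(m["mtx"]),W[:3,:3],W[:3,3]
def ray(c,px,z):
    K,R,t=c; d=R.T@np.linalg.inv(K)@np.array([px[0],px[1],1.]); o=-R.T@t
    return o+d*(z-o[2])/d[2]
def proj(c,P):
    K,R,t=c; return cv2.projectPoints(np.array(P,float).reshape(-1,1,3),cv2.Rodrigues(R)[0],t,K,None)[0].reshape(-1,2)
E
python3 - <<'E'
from h import *
f=cv2.imread("pics/scene0.png"); c=cam("scene"); s=cam("side")
for n,p,z in [("t1",(268,200),45),("t2",(307,163),45),("t3",(343,130),45),("r1",(286,238),45),("r2",(326,212),45),("tape",(220,192),12),("mallet",(285,137),15),("med",(335,286),8),("sand",(420,184),14)]+[("b%d"%i,p,6) for i,p in enumerate([(209,264),(260,282),(200,398),(141,373)])]:
    print(n,ray(c,p,z).round())
for n,p in [("t1",(266,206)),("t2",(294,182)),("t3",(320,162))]: print(n,ray(s,p,45).round())
for n,p in [("b%d"%i,p) for i,p in enumerate([(217,256),(266,265),(230,346),(167,334)])]: print("side",n,ray(s,p,6).round())
cv2.imwrite("pics/crop0.png",cv2.resize(f[90:310,130:370],None,fx=3,fy=2.7,interpolation=3)[:600,:720])
E
```

```text
t1 [594. -14.  45.]
t2 [ 587. -165.   45.]
t3 [ 576. -323.   45.]
r1 [500.  51.  45.]
r2 [469. -58.  45.]
tape [721.   5.  12.]
mallet [ 704. -244.   15.]
med [366.  73.   8.]
sand [ 340. -286.   14.]
b0 [612. 175.   6.]
b1 [497. 150.   6.]
b2 [445. 395.   6.]
b3 [560. 421.   6.]
t1 [587. -10.  45.]
t2 [ 581. -161.   45.]
t3 [ 568. -315.   45.]
side b0 [608. 184.   6.]
side b1 [491. 155.   6.]
side b2 [434. 384.   6.]
side b3 [554. 420.   6.]
```

View pics/crop0.png

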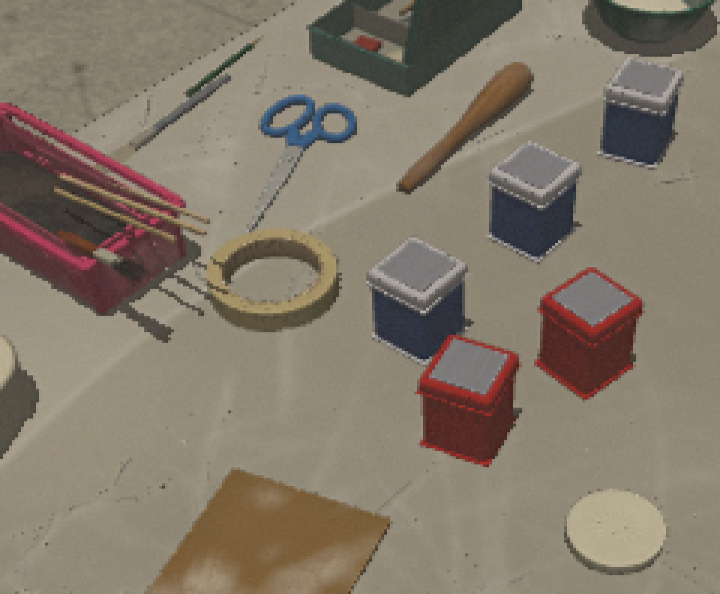

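The crop confirms three blue tins with bright lids at crop (418,300), (534,200) and (640,112). The two red ones are left out. Next I take an overhead wrist view for precise poses.

```bash
python3 - <<'E'
from h import *
r.movep([600,-40,330],[180,0,0]); r.sleep(.3)
st=r.observe(); f=r.grab_frame("wrist"); cv2.imwrite("pics/w1.png",f); np.save("w1.npy",np.r_[st["eef_pos"],st["tool_rot"]])
r.movep([600,290,330],[180,0,0]); r.sleep(.3)
st=r.observe(); f=r.grab_frame("wrist"); cv2.imwrite("pics/w2.png",f); np.save("w2.npy",np.r_[st["eef_pos"],st["tool_rot"]])
print(st["time_s"],st["joint_pos"],st["force"])
E
```

```text
5.2083 [ 2.46889172e+01  2.24165540e+01  8.16736548e+01 -1.72227272e-03
  7.59054258e+01  2.47669012e+01] [ 0.52751939  0.71502605 -1.49642929]
```

View pics/w1.png

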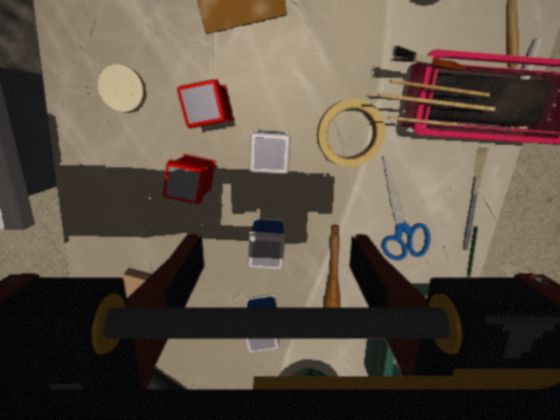

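View pics/w2.png

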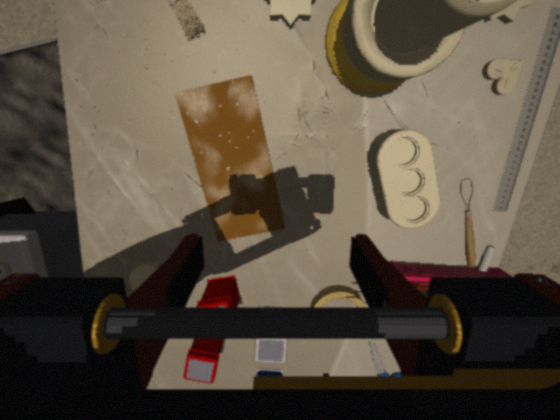

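w1 shows the three blue tins, with lids at about (269,153), (266,250) and (263,338). Red ones are at (205,103) and (188,180). w2 shows the board, with corners near (177,92), (252,76), (285,228) and (220,240). I'll read the corners from enlarged crops.

```bash
python3 - <<'E'
from h import *
f=cv2.imread("pics/w1.png"); g=cv2.imread("pics/w2.png")
a=cv2.convertScaleAbs(cv2.resize(f[120:200,225:305],None,fx=5,fy=5,interpolation=3),alpha=1.2)
b=cv2.convertScaleAbs(cv2.resize(f[205:285,225:305],None,fx=5,fy=5,interpolation=3),alpha=2)
c=cv2.convertScaleAbs(cv2.resize(f[280:360,225:305],None,fx=5,fy=5,interpolation=3),alpha=1.5)
d=cv2.convertScaleAbs(cv2.resize(g[65:255,165:300],None,fx=2.1,fy=2.1,interpolation=3),alpha=1.5)
o=np.zeros((800,800,3),np.uint8)
o[:400,:400]=a;o[:400,400:]=b;o[400:,:400]=c;o[400:400+d.shape[0],400:400+d.shape[1]]=d[:400]
cv2.imwrite("pics/c1.png",cv2.resize(o,(600,600)))
E
```

```text
(no output)
```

View pics/c1.png

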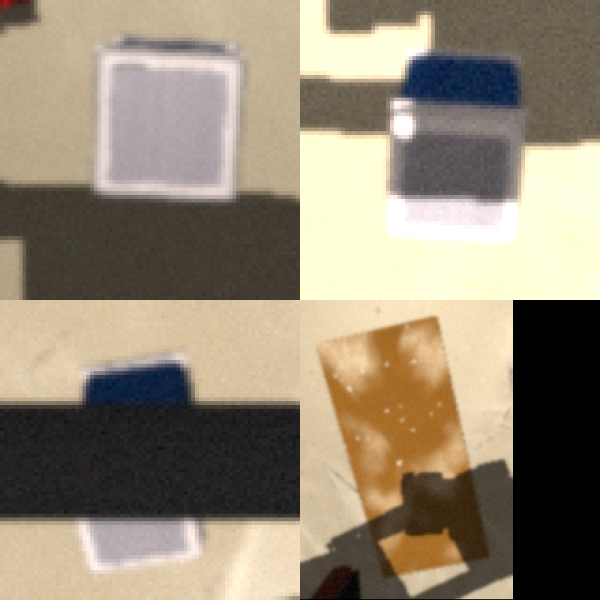

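```bash
python3 - <<'E'
from h import *
def S(n):
    v=np.load(n); return {"eef_pos":v[:3],"tool_rot":v[3:]}
c=cam("wrist",S("w1.npy")); d=cam("wrist",S("w2.npy"))
def rep(n,L):
    L=np.array(L)[:,:2]; ce=L.mean(0); e=[L[(i+1)%4]-L[i] for i in range(4)]
    print(n,ce.round(1),[ (round(float(np.hypot(*x)),1),round(float(np.degrees(np.arctan2(x[1],x[0]))),1)) for x in e])
rep("t1",[ray(c,(225+x/3.75,120+y/3.75),84) for x,y in [(97,48),(241,48),(236,198),(95,191)]])
rep("t2",[ray(c,(225+(x-300)/3.75,205+y/3.75),84) for x,y in [(390,98),(522,103),(517,240),(388,236)]])
for x,y in [(92,570),(200,553)]: print("t3",ray(c,(225+x/3.75,280+(y-300)/3.75),84).round(1))
for x,y in [(84,368),(188,354)]: print("t3foot",ray(c,(225+x/3.75,280+(y-300)/3.75),0).round(1))
rep("board",[ray(d,(165+(x-300)/1.575,65+(y-300)/1.575),6) for x,y in [(317,343),(438,317),(489,556),(385,577)]])
E
```

```text
t1 [589.7 -12.9] [(51.4, -0.1), (54.2, -91.3), (52.3, 177.0), (51.6, 87.7)]
t2 [ 583.3 -159.1] [(52.0, -2.4), (60.4, -91.6), (52.8, 177.9), (60.7, 87.6)]
t3 [ 553.1 -346.7   84. ]
t3 [ 601.7 -337.4   84. ]
t3foot [ 543.  -299.5    0. ]
t3foot [ 596.  -291.4    0. ]
board [530.  287.5] [(120.8, 11.1), (251.1, -78.4), (119.7, -167.9), (253.3, 101.9)]
```

```bash
cat >> h.py <<'E'
def force(n=10):
    F=[]
    for _ in range(n): F.append(r.observe()["force"][2]); r.sleep(.03)
    return float(np.mean(F))
def pick(x,y,yaw,up=160,eff=40):
    r.set_gripper(88)
    r.movep([x,y,up],[180,0,yaw]); r.sleep(.2); f0=force()
    r.line_to([x,y,26],vel=150)
    r.set_gripper(30,effort=eff); st=r.observe(); print("grip",st["opening"].round(1),st["force"].round(1))
    r.line_to([x,y,60],vel=60); r.line_to([x,y,up],vel=150); r.sleep(.4); f1=force()
    st=r.observe(); print("dF",f0,f1,"w",f0-f1,st["opening"],st["time_s"]); return f0-f1
def place(x,y,yaw,zb,up=160):
    p=r.observe()["eef_pos"]; 
    r.line_to([x,y,up],ori=[180,0,yaw],vel=180)
    r.line_to([x,y,26+zb+8],vel=120); r.line_to([x,y,26+zb+.5],vel=25); r.sleep(.2)
    print("down",r.observe()["force"].round(1))
    r.set_gripper(88); r.sleep(.2); r.line_to([x,y,up],vel=150); print(r.observe()["time_s"])
E
python3 - <<'E'
from h import *
pick(591,-13,-1.5)
f=r.grab_frame("side"); cv2.imwrite("pics/s1.png",f)
E
```

```text
Traceback (most recent call last):
  File "h.py", line 24, in pick
    r.set_gripper(30,effort=eff); st=r.observe(); print("grip",st["opening"].round(1),st["force"].round(1))
                                                               ^^^^^^^^^^^^^^^^^^^
AttributeError: 'float' object has no attribute 'round'
```

The grip was closed before a print error stopped the script, so I continue from here.

```bash
sed -i 's/st\["opening"\].round(1)/round(st["opening"],1)/' h.py
python3 - <<'E'
from h import *
st=r.observe(); print(st["opening"],st["force"],st["eef_pos"])
x,y=591,-13
r.line_to([x,y,60],vel=60); r.line_to([x,y,160],vel=150); r.sleep(.4); print("F",force())
st=r.observe(); print(st["opening"],st["time_s"])
f=r.grab_frame("side"); cv2.imwrite("pics/s1.png",f[100:400,100:460])
E
```

```text
54.06752913903112 [0.12079232 0.07234616 2.85409088] [591.00212463 -12.9939863   26.20244859]
F -2.352938352115144
53.834445849123036 11.25
```

View pics/s1.png

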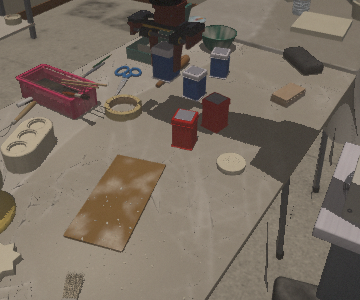

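t1 is held upright and reads about 2.4 N, so it is light. Its place is on the board at +70 mm.

```bash
python3 - <<'E'
from h import *
place(516,356,11.5,6)
print("empty F",force())
r.sleep(.1)
c=cam("wrist"); f=r.grab_frame("wrist"); cv2.imwrite("pics/w3.png",f)
pick(584,-162,-2)
f=r.grab_frame("side"); cv2.imwrite("pics/s2.png",f)
E
```

```text
down [ 0.3 -0.7 -1.8]
17.2417
empty F 0.13525647378682132
grip 54.2 [-1.8 -0.1  3.6]
dF -0.16901174684320436 -6.642623657691509 w 6.473611910848304 53.928855436543856 24.3
```

View pics/s2.png

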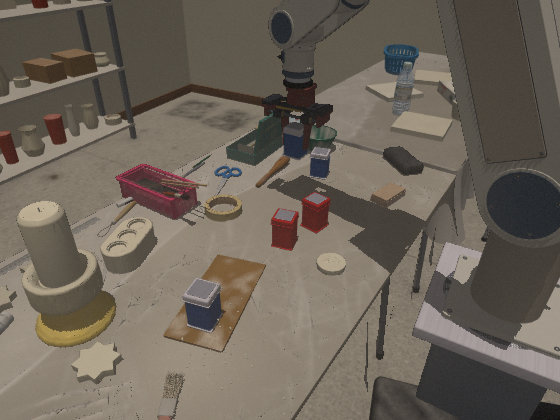

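t2 weighs about 6.5 N (0.66 kg), so it is the heavy one. t1 stands on the board at side pixel (203,303). I set t2 back where it was and look at t3.

```bash
python3 - <<'E'
from h import *
place(584,-162,-2,0)
r.movep([600,-345,300],[180,0,0]); r.sleep(.2)
st=r.observe(); f=r.grab_frame("wrist"); cv2.imwrite("pics/w4.png",f); np.save("w4.npy",np.r_[st["eef_pos"],st["tool_rot"]])
cv2.imwrite("pics/w4c.png",cv2.convertScaleAbs(cv2.resize(f[40:240,180:380],None,fx=3,fy=3,interpolation=3),alpha=1.3))
print(st["time_s"],proj(cam("wrist",st),[573,-319,84]))
E
```

```text
down [-0.   0.4 -6.8]
28.3917
29.5083 [[256.30624762 158.50033389]]
```

View pics/w4c.png

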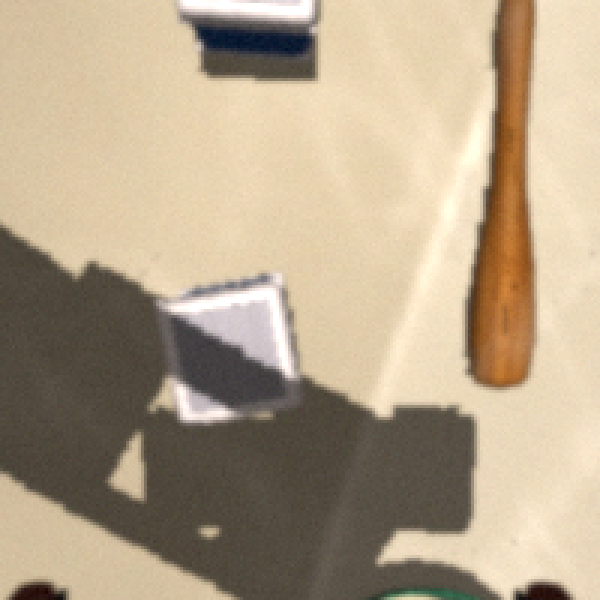

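t3's lid centre is at image (257,157), giving about (574.5,-317.5) with yaw about 10.4°, and the fingers will clear the mallet. I pick and weigh it.

```bash
python3 - <<'E'
from h import *
w=pick(574.5,-317.5,10.2)
if w<4.5:
    # go round heavy tin: lift high first
    p=r.observe()["eef_pos"]; r.line_to([p[0],p[1],200],vel=150)
    place(544,219,11.5,6,up=200)
f=r.grab_frame("side"); cv2.imwrite("pics/s3.png",f)
r.movep([600,-180,330],[180,0,0]); r.sleep(.2)
st=r.observe(); f=r.grab_frame("wrist"); cv2.imwrite("pics/w5.png",f); np.save("w5.npy",np.r_[st["eef_pos"],st["tool_rot"]])
print(st["time_s"],proj(cam("wrist",st),[[584,-162,84]]))
E
```

```text
grip 54.1 [-2.2  0.1  2.9]
dF -0.17162915531939968 -3.4336644978932256 w 3.2620353425738258 53.432550461874136 34.875
down [-1.3 -0.2 -3.2]
42.7333
44.5417 [[265.49460752 160.50848833]]
```

View pics/s3.png

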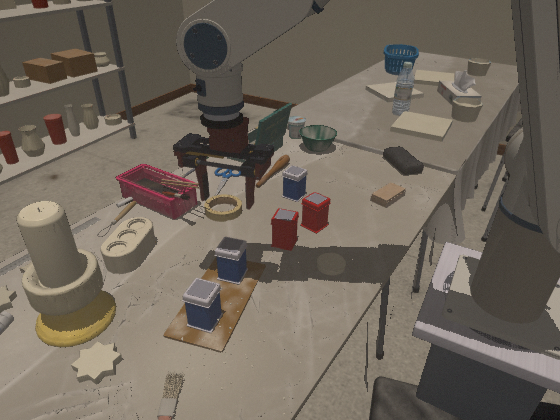

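View pics/w5.png

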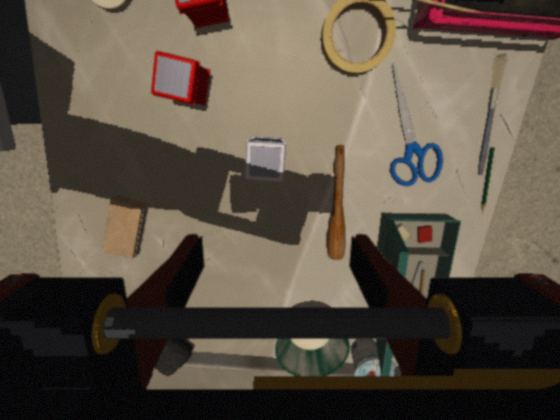

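Both light tins (2.4 and 3.3 N) stand on the board at side pixels (203,303) and (231,261). The heavy tin stands where I left it, at wrist pixel (265,159) against a predicted (265.5,160.5). I re-grasp it and hold it.

```bash
python3 - <<'E'
from h import *
w=pick(584,-162,-2,up=160,eff=45)
r.line_to([584,-162,225],vel=120); r.sleep(.5)
st=r.observe(); print(st["eef_pos"],st["opening"],st["force"],st["time_s"])
for n in("side","scene"):
    cv2.imwrite(f"pics/{n}_end.png",r.grab_frame(n))
# board check: lid corners predicted
E
python3 - <<'E'
import cv2,numpy as np
a=cv2.imread("pics/side_end.png")[90:360,150:410];b=cv2.imread("pics/scene_end.png")[60:410,130:390]
o=np.zeros((525,780,3),np.uint8);o[:405,:390]=cv2.resize(a,(390,405));o[:,390:]=cv2.resize(b,(390,525))
cv2.imwrite("pics/end.png",o)
E
```

```text
grip 53.9 [-1.2 -0.6  4.1]
dF 0.2599944808709515 -6.951994869117972 w 7.211989349988924 53.59886752182166 50.0
[ 583.95323034 -161.96236624  224.79313382] 54.01270898206938 [-0.46531022 -0.3263807  -6.4161163 ] 51.1917
```

View pics/end.png

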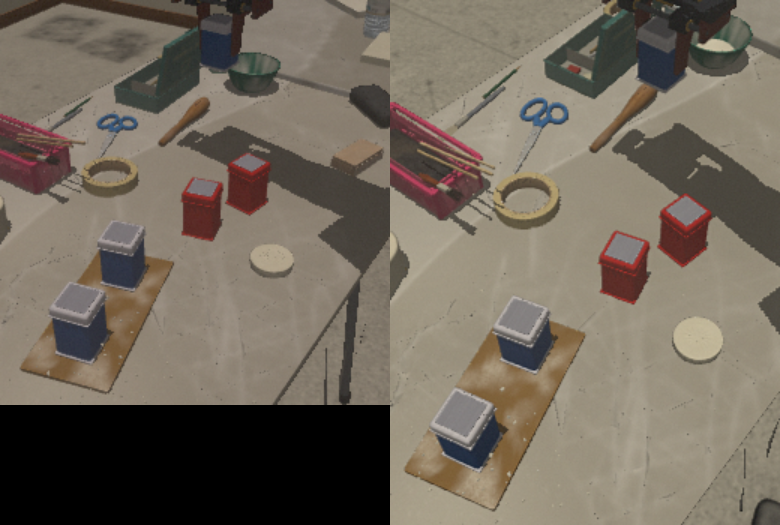

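The composite shows both light tins upright on the board, at (78,323) and (122,257) in the left half. The heavy one is held upright, with its foot about 20 cm up. The bystanders have not moved, so I hand in.

```bash
python3 -c "
from rig import r
r.job_done()"
```

```text
the job is handed in; nothing more can be done
```

The job is handed in at about 51 s on the robot's clock, with the heaviest tin held up and the two lighter ones standing on the hardboard.

- **Weighing:** the force readings on lifting were about 2.4 N for the nearest blue tin, 6.5 N for the middle one (7.2 N on the second lift) and 3.3 N for the farthest. The 2.4 N is a raw reading, because a print error in my script lost its baseline; the empty hover read about 0.1 N afterwards.
- **Placing:** I set the two light tins on the hardboard at about ±70 mm along its length. The last pictures show both upright with their centres well inside the edges.
- **Holding:** the middle tin is held upright at 45 N grip with its foot about 199 mm above the table. The held force was steady at about 6.4 to 7.0 N.
- **Bystanders:** the tape roll, mallet, medallion and red tins look unmoved in the final pictures. The sanding block is visible in the side view and also looks unmoved.
- **Disagreement:** with the tins gripped, the fingers read about 54 mm open instead of the stated 52 mm, but I saw no slipping.

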